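# Stand the toppled bottles on the carrier and shut them in the drying box

## Task

Stand every toppled ceramic bottle upright on its foot on the carrier's wooden deck while the carrier is still at the open loading end, then push the carrier along its rail fully home into the drying box by its upright post, and last lower the clear hinged lid gently until it is closed. All bottles must still be standing on the carrier at the end; leave the white cup and the clay puck where they are.

Things in the scene. Friction and masses are not known exactly. Their poses are not given: they have to be found in the camera images.
- bottle1: toppled white unglazed ceramic bottle, loose, 0.25 kg, with a thick heavy foot: square body 50 x 50 mm and 62 mm tall, then a short round neck (24 to 30 mm diameter) to the mouth, 90 mm tall in all. Its own x axis runs from foot to mouth; origin on that axis, 34 mm from the foot, 56 mm from the mouth. It starts lying on one flat side with its mouth roughly to the robot's right (-y). May be absent
- bottle2: toppled white unglazed ceramic bottle, loose, 0.25 kg, with a thick heavy foot: square body 50 x 50 mm and 62 mm tall, then a short round neck (24 to 30 mm diameter) to the mouth, 90 mm tall in all. Its own x axis runs from foot to mouth; origin on that axis, 34 mm from the foot, 56 mm from the mouth. It starts lying on one flat side with its mouth roughly to the robot's right (-y). May be absent
- bottle3: toppled white unglazed ceramic bottle, loose, 0.25 kg, with a thick heavy foot: square body 50 x 50 mm and 62 mm tall, then a short round neck (24 to 30 mm diameter) to the mouth, 90 mm tall in all. Its own x axis runs from foot to mouth; origin on that axis, 34 mm from the foot, 56 mm from the mouth. It starts lying on one flat side with its mouth roughly to the robot's right (-y). May be absent
- bottle4: toppled white unglazed ceramic bottle, loose, 0.25 kg, with a thick heavy foot: square body 50 x 50 mm and 62 mm tall, then a short round neck (24 to 30 mm diameter) to the mouth, 90 mm tall in all. Its own x axis runs from foot to mouth; origin on that axis, 34 mm from the foot, 56 mm from the mouth. It starts lying on one flat side with its mouth roughly to the robot's right (-y). May be absent
- carrier (a joint): position of the carrier along its rail, m: 0 at the loading end, 0.28 fully home against the end stop in the drying box. It slides stiffly (about 3 N) and stays where it is left
- deck (a point): centre of the carrier's plywood deck, on its upper surface (40 mm above the table). The deck is 200 x 200 mm inside a steel rim 6 mm thick that stands 28 mm above it. Its y axis points along the rail towards the drying box, x across, away from the robot; it moves with the carrier
- post_top (a point): centre of the top of the steel push post at the carrier's trailing end (160 mm from the deck's centre along -y of the deck): a plate 45 mm across the rail, 14 mm thick along the rail, its top 95 mm above the table; it stands free on a low tongue; same axes as deck
- lid (a joint): angle of the drying box's lid, rad: 0 closed (level), growing as it opens upward; a stiff hinge holds it where it is left. The open lid leans towards its hinge on the far side
- lid_grip (a point): middle of the top of the black grip rib on the lid's outer side (rib 80 mm along y, 14 mm thick, 30 mm high). Its axes turn with the lid: y is along the hinge, z out of the lid; the hinge line lies 205 mm along +x and 40 mm along -z of it, on the box's far side, 160 mm above the table. The lid is 244 x 208 mm, 10 mm thick; 39 mm of it lie beyond the rib to the free edge
- slide: the fixed rail and drying box; origin on the table under the middle of the rail. Its y axis runs along the rail from the loading end to the drying box; the deck's centre is at y = -0.14 m + joint carrier; the drying box covers y = 0.055 to 0.27 m and x = -0.12 to 0.12 m, is 160 mm tall with clear walls at the back and far end, a 30 mm sill in front, open towards the loading end
- beaker: bystander: white ceramic cup beyond the bottles, standing upright, 72 mm wide, 95 mm tall, origin under its centre
- clay: bystander: round clay puck lying among the bottles, 60 mm wide, 18 mm tall, origin under its centre
Mind the look-alikes: they are no part of the job. What is shaped like the bottle4 but orange or yellow is not meant. What is shaped like the bottle3 but yellow is not meant.

How it is judged:
By the outcome, as a careful person would: the job done as asked, in the order asked, and still so for the second after the job is handed in, with the robot touching nothing.
Of bottle1, bottle2, bottle3, bottle4 only 3 to 4 are there at a start; the rules pass over those that are not, and their reading is None.
At some moment in a run one of bottle1, bottle2, bottle3, bottle4 may be knocked a few centimetres aside while the robot is not near it.
Once in a run the grip may slacken for a moment while it holds something.
It also fails if it takes over 208 s, if anything falls off the work surface, if the arm or the gripper's body presses on something with over 40 N, if the wrist force passes 120 N, or if a joint passes its speed limit or range.

## Robot

A 6-joint arm with a two-finger parallel gripper is mounted at the origin on the work surface. World frame = base frame: x ahead of the robot, y to its left, z up, the work surface at z = 0. Lengths are in m, angles in rad, forces in N, time in s.
With the tool pointing down it reaches from about 0.325 to 1 m from the base axis. Payload 5.1 kg.
Tool frame: the origin (TCP) lies between the finger pads; the fingertips stand 25 mm ahead of it and the grasp point (between the pads) lies 6 mm ahead of it (manip.nose_length is the distance from the TCP to the fingertips, in m); z points along the fingers, y is the line along which they close (so a half turn about z gives the same grasp; the last joint's range is limited). The gripper opens to 85 mm and grips with 20 to 120 N. Pads are 22 mm wide; open, the fingers measure 114 mm over their backs; the gripper's body (76 mm by 85 mm) begins 54 mm behind the grasp point. The pads swing forward as they close: fully open they stand 13 mm farther back than shut.
Start: joints at [1.168, 0.124, 1.65, -0, 1.367, -0.083], TCP at [0.204, 0.617, 0.256] pointing down, gripper open.
Joint ranges: [-2.61, 2.61], [-1.02, 2.33], [0.03, 2.71], [-1.35, 4.49], [0.32, 2.68], [-2.91, 2.91]. Speed limits (rad/s): [2.57, 2.57, 3.14, 3.14, 3.14, 3.14].

## Interface

Orientations are given as a unit quaternion [w, x, y, z].
In Python, from cell import manip, command_gripper, viewer, status gives the robot as it stands. Calls block until the motion is done:
- manip.move_to(position, orientation): joint-space move of the TCP to a pose.
- manip.move_straight(position, feed=0.15, attitude=None, max_force=None): straight line of the TCP; attitude=None keeps the orientation; feed is the mean speed in m/s. With max_force (N) it stops when the force on the tool has changed by that much, and returns True; else False.
- manip.set_joints(angles): joint-space move.
- command_gripper(opening): opening from 0.0 (shut) to 1.0 (fully open); the grip force is fixed at half the most; returns when the fingers have stopped.
- manip.hold(seconds).
- manip.solve_ik(position, orientation): joint angles nearest the present ones, or None.
- viewer.snapshot(name): name is "side" or "top" or "wrist"; returns a dict with "image" (400x640x3 uint8, red, green, blue), "fx", "fy", "cx", "cy" (pixels), "dist" ([k1, k2, p1, p2, k3] as OpenCV has them; the pictures are not rectified), "rvec" (rotation vector, rad) and "tvec" (3), from world to camera coordinates, as OpenCV has them. Camera axes: x right, y down, z forward; pixel columns grow to the right and rows downward; lengths in m; the calibration is good to about 2 mm. A picture is of the moment at which its call begins. There is no depth.
A pose or a line that the arm cannot do raises manip.Unreachable and nothing moves.
- manip.job_done(): hands the job in; it is judged then, once.
Readings, each from a call of its own:
- status.read_time(): time.
- status.read_q(): joint angles.
- status.read_qd(): joint speeds.
- status.read_joint_torque(): joint torques, N m.
- status.read_ee_pos(): TCP position.
- status.read_eef_rot(): TCP orientation.
- status.read_ft_force(): force on the tool from outside, world axes, zero at the start.
- status.read_ft_torque(): the same for the moment, N m.
- status.read_width(): opening from 0.0 (shut) to 1.0 (fully open).
- status.read_grasp_force(): force on a finger pad.
Only numpy, scipy, OpenCV 4.12 (cv2) and the standard library are available. Lean on these libraries where they do the work, as an engineer would, in place of code of your own. Each camera call takes 0.05 s, during which the arm holds its last target. There are 200 camera calls.

## Working session

There is one attempt and no reset: what is moved stays moved. The work goes in short steps, each a Python script; the robot and the scene stay as the last script left them, time stands still between calls to the robot, and variables do not carry over. Pictures are saved under pics/ and viewed, at most 14 in all, crops included, and the job is handed in when it is done.

```bash
ls; mkdir -p pics; python3 - <<'E'
from cell import manip, command_gripper, viewer, status
import cv2,numpy as np,pickle
for n in ["side","top"]:
    s=viewer.snapshot(n); cv2.imwrite(f"pics/{n}0.png",s["image"][:,:,::-1]); pickle.dump(s,open(f"pics/{n}0.pkl","wb"))
    R=cv2.Rodrigues(np.array(s["rvec"]))[0]; print(n,s["fx"],s["cx"],s["cy"],s["dist"],-R.T@np.array(s["tvec"]).ravel(),R.tolist())
print(status.read_time(),manip.nose_length)
E
```

```text
pics
side 365.77747477468415 327.8132764075022 196.70634663052465 [-0.04290119  0.          0.          0.          0.        ] [ 0.19895885 -0.8959004   0.84746773] [[0.9204274828676822, -0.3908069329054672, 0.009120853846194654], [-0.2419729514519008, -0.5879088117769348, -0.7718888001523851], [0.3070217248787422, 0.7082606654530903, -0.635692134782575]]
top 494.7551420056607 317.9746612661399 202.5973038097531 [0.04735577 0.         0.         0.         0.        ] [ 0.36994047 -0.10853037  1.76086416] [[0.022480440955793934, -0.999614035927834, -0.016322038797275604], [-0.9942612496336563, -0.02064610627967467, -0.10496811788542576], [0.10459061741548958, 0.018588100267512404, -0.9943416340861383]]
0.1 0.025
```

View pics/side0.png

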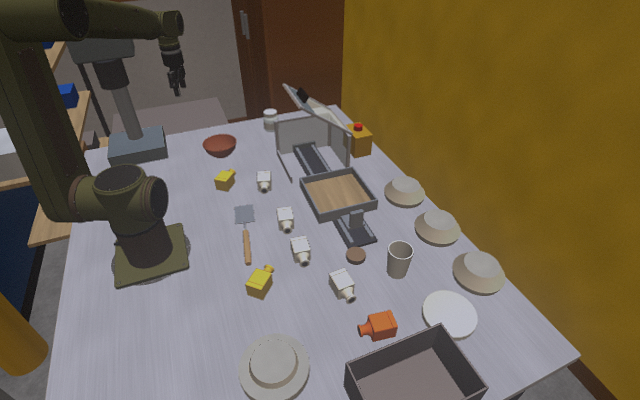

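View pics/top0.png

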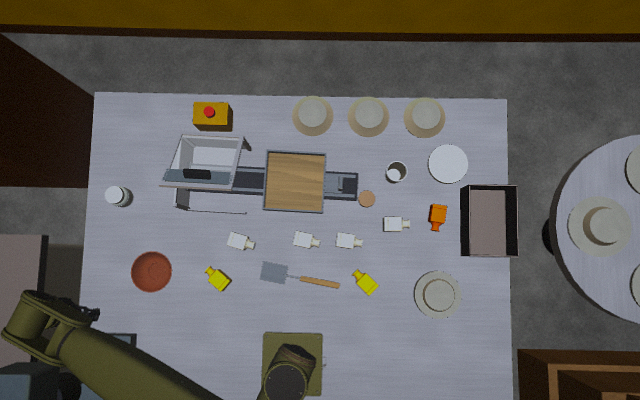

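The side view (px) shows white bottles at about (264,180), (286,218), (301,249) and (343,284). In the top view they are at (240,242), (306,240), (348,241) and (396,224).
The candidates I reject are the yellow ones at top (218,279) and (365,282), the orange one at (437,216), and the white jar at (118,196). I choose the four white bottles and will check them in a close crop.

```bash
python3 - <<'E'
import cv2,numpy as np
t=cv2.imread("pics/top0.png"); s=cv2.imread("pics/side0.png")
a=cv2.resize(t[125:265,155:415],None,fx=3,fy=3,interpolation=cv2.INTER_CUBIC)
cv2.imwrite("pics/topc.png",a)
a=cv2.resize(s[75:305,215:415],None,fx=2.6,fy=2.6,interpolation=cv2.INTER_CUBIC)
cv2.imwrite("pics/sidec.png",a)
E
```

```text
(no output)
```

View pics/topc.png

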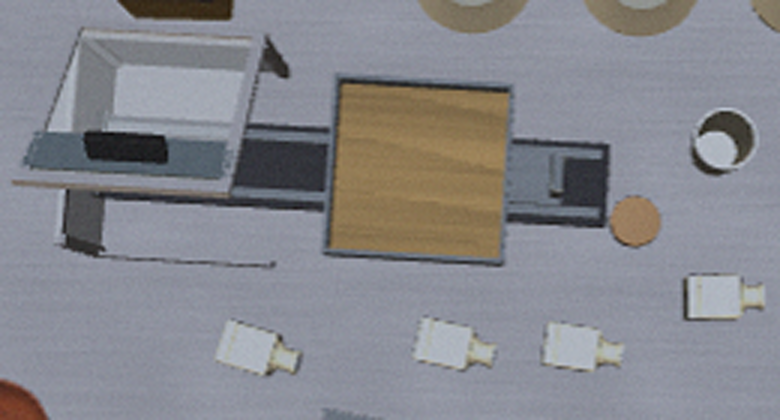

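View pics/sidec.png

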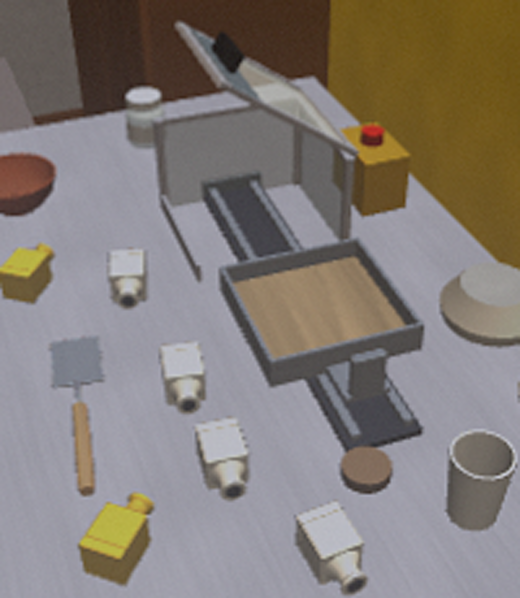

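Both crops show four white bottles on their sides with mouths to -y. The carrier rim corners are at topc (337,74), (513,85), (503,265) and (323,253), and the lid is open with its black rib at (126,147). Next I fit the poses in both views.

```bash
cat > h.py <<'E'
import cv2,numpy as np,pickle
from scipy.optimize import minimize,least_squares
from scipy.spatial.transform import Rotation as Ro
def proj(s,P):
    K=np.array([[s["fx"],0,s["cx"]],[0,s["fy"],s["cy"]],[0,0,1]])
    return cv2.projectPoints(np.asarray(P,float).reshape(-1,1,3),np.array(s["rvec"],float),np.array(s["tvec"],float),K,np.array(s["dist"],float))[0][:,0]
def tri(views,uvs,x0=(.6,0,.05)):
    r=least_squares(lambda X:np.concatenate([proj(s,X)[0]-u for s,u in zip(views,uvs)]),x0)
    return r.x,np.abs(r.fun).max()
def plane(s,uv,z):
    r=least_squares(lambda X:proj(s,[X[0],X[1],z])[0]-uv,(.6,0)); return r.x
def cyl(x,r,n=12):
    a=np.linspace(0,2*np.pi,n,endpoint=False); return np.c_[np.full(n,x),r*np.cos(a),r*np.sin(a)]
BODY=np.array([[x,y,z] for x in(-.034,.028) for y in(-.025,.025) for z in(-.025,.025)])
NECK=np.r_[cyl(.028,.012),cyl(.045,.012)]; LIP=np.r_[cyl(.045,.015),cyl(.056,.015)]
SC=4
def render(s,p,roi):   # p: x,y,z(axis),yaw ; lying
    R=Ro.from_euler('z',p[3]).as_matrix(); m=np.zeros((roi[3]*SC,roi[2]*SC),np.uint8)
    for part in(BODY,NECK,LIP):
        uv=(proj(s,part@R.T+p[:3])-roi[:2]+.5)*SC
        cv2.fillConvexPoly(m,cv2.convexHull((uv*16).astype(np.int32)),255,shift=4)
    return cv2.resize(m,(roi[2],roi[3]),interpolation=cv2.INTER_AREA)/255.
def white(s):   # warm white ceramic: red channel not below blue, bright
    im=s["image"].astype(int); r,b=im[...,0],im[...,2]
    return im
def fit(views,masks,p0):
    rois=[]
    for s in views:
        c=proj(s,p0[:3])[0].astype(int); rois.append((c[0]-35,c[1]-35,70,70))
    def cost(q):
        p=np.array(p0)+np.array(q)*[.01,.01,.01,.2]; e=0
        for s,m,ro in zip(views,masks,rois):
            mm=m[ro[1]:ro[1]+70,ro[0]:ro[0]+70]; e+=np.abs(render(s,p,ro)-mm).sum()/max(mm.sum(),1)
        return e
    r=minimize(cost,np.zeros(4),method="Nelder-Mead",options=dict(initial_simplex=np.r_[[np.zeros(4)],np.eye(4)],xatol=.01,fatol=1e-4))
    return np.array(p0)+r.x*[.01,.01,.01,.2],r.fun
E
python3 - <<'E'
from h import *
T=pickle.load(open("pics/top0.pkl","rb"));S=pickle.load(open("pics/side0.pkl","rb"))
t=lambda u,v:np.array([155+(u+.5)/3-.5,125+(v+.5)/3-.5]); sd=lambda u,v:np.array([215+(u+.5)/2.6-.5,75+(v+.5)/2.6-.5])
for nm,a,b in [("rim +y far",(337,74),(357,240)),("rim -y far",(513,85),(421,327)),("rim -y near",(503,265),(272,372)),("rim +y near",(323,253),(221,270)),("posttop far",(558,152),(383,350)),("posttop near",(552,198),(349,356)),
  ("puck",(636,219),(366,463)),("cup rim",(725,138),(482,453)),("rib mid",(126,135),(228,42)),("lid free corner far-y",(14,183),(178,23)),("lid hinge -y",(262,40),(353,153)),("lid free -y",(232,194),(256,97)),("box sill end",(274,265),(198,277))]:
    x,e=tri([T,S],[t(*a),sd(*b)]); print(nm,x.round(4),round(e,2))
for uv in [(240,242),(306,240),(348,241),(396,224)]: print(plane(T,uv,.03).round(3), T["image"][uv[1],uv[0]],T["image"][uv[1]+25,uv[0]])
for uv in [(264,180),(286,218),(301,249),(343,284)]: print(plane(S,uv,.03).round(3),S["image"][uv[1],uv[0]],S["image"][uv[1],uv[0]-25])
E
```

```text
rim +y far [0.7315 0.1058 0.0621] 0.19
rim -y far [ 0.7231 -0.0995  0.0604] 0.11
rim -y near [ 0.5161 -0.0931  0.0488] 0.59
rim +y near [0.5241 0.1147 0.0603] 0.46
posttop far [ 0.6394 -0.1521  0.0921] 0.32
posttop near [ 0.5911 -0.1481  0.0949] 1.1
puck [ 0.5737 -0.2476  0.0172] 0.22
cup rim [ 0.6602 -0.3414  0.0925] 0.0
rib mid [0.6103 0.2817 0.3118] 1.2
lid free corner far-y [0.5656 0.3913 0.3036] 0.66
lid hinge -y [0.749  0.1755 0.1638] 0.85
lid free -y [0.5791 0.1744 0.2809] 7.08
box sill end [0.5115 0.1799 0.0065] 0.11
[0.408 0.193] [174 180 188] [147 154 165]
[ 0.42  -0.037] [173 178 187] [149 154 165]
[ 0.42  -0.184] [176 180 191] [140 140 156]
[ 0.483 -0.35 ] [173 178 187] [142 145 158]
[0.413 0.195] [187 187 180] [157 156 167]
[ 0.424 -0.034] [186 188 194] [155 155 166]
[ 0.423 -0.181] [184 186 194] [159 158 169]
[ 0.486 -0.346] [184 185 195] [154 151 163]
```

```bash
cat >> h.py <<'E'
def fgmask(s):
    L=cv2.GaussianBlur(s["image"],(3,3),0).astype(int); bg=cv2.medianBlur(s["image"],61).astype(int)
    d=L-bg; return ((d.mean(2)>8)|((d[...,0]-d[...,2])>7)).astype(float)
def bottles(T,S,cands):
    M=[fgmask(T),fgmask(S)]; return [fit([T,S],M,np.array([x,y,.025,-1.57-.1])) for x,y in cands]
def look():
    from cell import viewer
    return viewer.snapshot("top"),viewer.snapshot("side")
def overlay(s,ps,name,roi,k):
    im=s["image"][:,:,::-1].copy(); x,y,w,h=roi; a=cv2.resize(im[y:y+h,x:x+w],None,fx=k,fy=k,interpolation=cv2.INTER_CUBIC)
    for p in ps:
        R=Ro.from_euler('z',p[3]).as_matrix()
        for part in(BODY,LIP):
            uv=(proj(s,part@R.T+p[:3])-[x,y]+.5)*k; cv2.polylines(a,[cv2.convexHull(uv.astype(np.int32))],True,(0,0,255),1)
    cv2.imwrite(name,a); return a
E
python3 - <<'E'
from h import *
T=pickle.load(open("pics/top0.pkl","rb"));S=pickle.load(open("pics/side0.pkl","rb"))
r=bottles(T,S,[(.408,.18),(.42,-.04),(.42,-.184),(.485,-.35)])
for p,c in r: print(p.round(4),round(c,3))
ps=[p for p,c in r]
a=overlay(T,ps,"pics/a.png",(215,205,205,55),3.6); b=overlay(S,ps,"pics/b.png",(235,160,150,150),2.6)
c=np.zeros((a.shape[0]+b.shape[0],max(a.shape[1],b.shape[1]),3),np.uint8); c[:a.shape[0],:a.shape[1]]=a; c[a.shape[0]:,:b.shape[1]]=b
cv2.imwrite("pics/ov.png",c); print(c.shape)
E
```

```text
[ 0.412   0.2006  0.0213 -1.8462] 1.107
[ 0.4213 -0.0288  0.0232 -1.7769] 1.093
[ 0.4214 -0.1766  0.0227 -1.6997] 1.065
[ 0.4842 -0.339   0.0209 -1.5247] 0.892
(588, 738, 3)
```

View pics/ov.png

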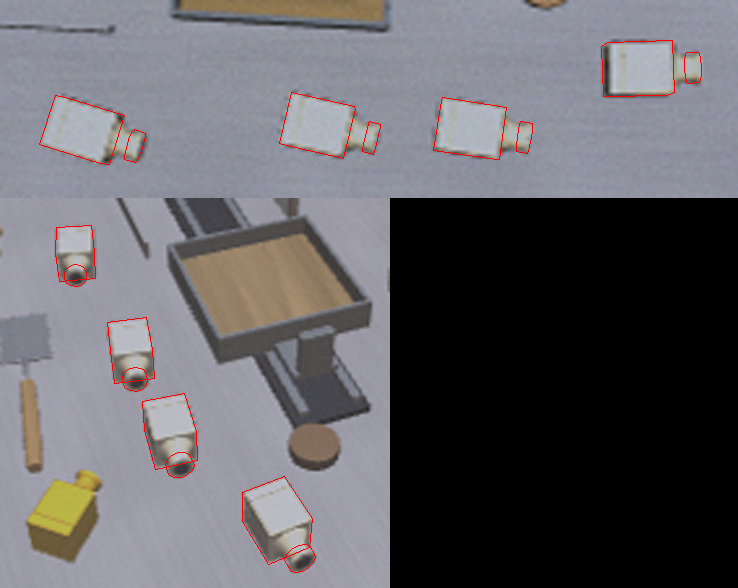

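The outlines match all four white bottles in both views, with fitted axis height about 22 mm against 25 mm nominal. Next is the IK feasibility check for the tilted grasp and the upright placement.

```bash
cat >> h.py <<'E'
GP=.006
def q4(R): x,y,z,w=Ro.from_matrix(R).as_quat(); return [w,x,y,z]
def grasp_R(yaw,tilt,flip):
    b=np.array([np.cos(yaw),np.sin(yaw),0]); Z=np.array([0,0,1.])
    z=-np.cos(tilt)*Z-np.sin(tilt)*b          # tool leans over the mouth, points at the foot
    y=np.cross(b,Z)*flip; x=np.cross(y,z); return np.c_[x,y,z],b
def upright(Rg,b,az):                          # stand the bottle up, then turn so that tool heads to azimuth az
    ax=np.cross(b,[0,0,1]); R=Ro.from_rotvec(ax*np.pi/2).as_matrix()@Rg
    h=np.arctan2(R[1,2],R[0,2]); return Ro.from_euler('z',az-h).as_matrix()@R
YS=-.041; C0=np.array([.6235,.007])            # slide yaw, deck centre at loading end
def deck(x,y): c,s=np.cos(YS),np.sin(YS); return C0+np.array([c*x-s*y,s*x+c*y])
E
python3 - <<'E'
from h import *
from cell import manip
B=[(.412,.2006,-1.846),(.4213,-.0288,-1.777),(.4214,-.1766,-1.70),(.4842,-.339,-1.525)]
D=.008
for tl in (35,40,45):
  for fl in (1,-1):
    for i,(x,y,w) in enumerate(B):
      R,b=grasp_R(w,np.radians(tl),fl); o=np.array([x,y,.025])+D*b-GP*R[:,2]
      ok=[manip.solve_ik((o+[0,0,dz]).tolist(),q4(R)) for dz in(0,.1,.2)]
      res=""
      for az in range(-120,121,30):
        Ru=upright(R,b,np.radians(az))
        n=0
        for dx in(.045,-.045):
          for dy in(.045,-.045):
            p=np.r_[deck(dx,dy),.04+.034+D]-GP*Ru[:,2]
            n+=all(manip.solve_ik((p+[0,0,dz]).tolist(),q4(Ru)) is not None for dz in(0,.11))
        res+=f" {az}:{n}"
      print(tl,fl,i,[k is not None for k in ok],res)
E
```

```text
35 1 0 [True, False, False]  -120:4 -90:4 -60:4 -30:0 0:0 30:4 60:4 90:4 120:4
35 1 1 [True, True, True]  -120:4 -90:4 -60:4 -30:0 0:0 30:4 60:4 90:4 120:4
35 1 2 [True, True, True]  -120:4 -90:4 -60:4 -30:0 0:0 30:4 60:4 90:4 120:4
35 1 3 [True, True, True]  -120:4 -90:4 -60:4 -30:0 0:0 30:4 60:4 90:4 120:4
35 -1 0 [True, True, True]  -120:4 -90:4 -60:4 -30:0 0:0 30:0 60:4 90:4 120:4
35 -1 1 [True, True, True]  -120:4 -90:4 -60:4 -30:0 0:0 30:0 60:4 90:4 120:4
35 -1 2 [True, True, True]  -120:4 -90:4 -60:4 -30:0 0:0 30:0 60:4 90:4 120:4
35 -1 3 [True, True, True]  -120:4 -90:4 -60:4 -30:0 0:0 30:0 60:4 90:4 120:4
40 1 0 [True, False, False]  -120:4 -90:4 -60:1 -30:0 0:0 30:4 60:4 90:4 120:4
40 1 1 [True, True, True]  -120:4 -90:4 -60:1 -30:0 0:0 30:4 60:4 90:4 120:4
40 1 2 [True, True, True]  -120:4 -90:4 -60:1 -30:0 0:0 30:4 60:4 90:4 120:4
40 1 3 [True, True, True]  -120:4 -90:4 -60:1 -30:0 0:0 30:4 60:4 90:4 120:4
40 -1 0 [True, True, True]  -120:4 -90:4 -60:4 -30:2 0:0 30:0 60:4 90:4 120:4
40 -1 1 [True, True, True]  -120:4 -90:4 -60:4 -30:2 0:0 30:0 60:4 90:4 120:4
40 -1 2 [True, True, True]  -120:4 -90:4 -60:4 -30:2 0:0 30:0 60:4 90:4 120:4
40 -1 3 [True, True, True]  -120:4 -90:4 -60:4 -30:2 0:0 30:0 60:4 90:4 120:4
45 1 0 [True, True, False]  -120:4 -90:4 -60:0 -30:0 0:0 30:4 60:4 90:4 120:4
45 1 1 [True, True, True]  -120:4 -90:4 -60:0 -30:0 0:0 30:4 60:4 90:4 120:4
45 1 2 [True, True, True]  -120:4 -90:4 -60:0 -30:0 0:0 30:4 60:4 90:4 120:4
45 1 3 [True, True, True]  -120:4 -90:4 -60:0 -30:0 0:0 30:4 60:4 90:4 120:4
45 -1 0 [True, True, True]  -120:4 -90:4 -60:4 -30:4 0:0 30:0 60:2 90:4 120:4
45 -1 1 [True, True, True]  -120:4 -90:4 -60:4 -30:4 0:0 30:0 60:2 90:4 120:4
45 -1 2 [True, True, True]  -120:4 -90:4 -60:4 -30:4 0:0 30:0 60:2 90:4 120:4
45 -1 3 [True, True, True]  -120:4 -90:4 -60:4 -30:4 0:0 30:0 60:2 90:4 120:4
```

```bash
python3 - <<'E'
from h import *
from cell import manip
B=[(.412,.2006,-1.846),(.4213,-.0288,-1.777),(.4214,-.1766,-1.70),(.4842,-.339,-1.525)]
D=.008; tl=np.radians(40)
f=lambda k: None if k is None else np.round(k,2).tolist()
for fl in (1,-1):
    for i,(x,y,w) in enumerate(B):
      R,b=grasp_R(w,tl,fl); o=np.array([x,y,.025])+D*b-GP*R[:,2]
      print(fl,i,[f(manip.solve_ik((o+[0,0,dz]).tolist(),q4(R))) for dz in(0,.2)])
    R,b=grasp_R(-1.7,tl,fl)
    for az in (-90,60,90,120):
      Ru=upright(R,b,np.radians(az)+YS)
      for d in((.045,.045),(-.045,-.045)):
        p=np.r_[deck(*d),.082]-GP*Ru[:,2]
        print('  place',fl,az,d,[f(manip.solve_ik((p+[0,0,dz]).tolist(),q4(Ru))) for dz in(0,.15)])
E
```

```text
1 0 [[-0.05, -0.12, 2.45, 0.94, 0.89, 2.72], None]
1 1 [[-0.6, 0.04, 2.3, 0.69, 1.21, 2.37], [-0.6, -0.31, 2.2, 0.64, 1.56, 2.64]]
1 2 [[-0.82, 0.22, 2.08, 0.53, 1.36, 2.2], [-0.82, -0.07, 2.0, 0.52, 1.69, 2.39]]
1 3 [[-0.88, 0.54, 1.65, 0.4, 1.55, 2.08], [-0.88, 0.31, 1.58, 0.41, 1.82, 2.2]]
  place 1 -90 (0.045, 0.045) [[0.27, 0.53, 1.62, -0.83, 1.42, -2.51], [0.27, 0.36, 1.56, -0.82, 1.57, -2.67]]
  place 1 -90 (-0.045, -0.045) [[0.18, 0.32, 1.9, -0.88, 1.31, -2.5], [0.18, 0.12, 1.85, -0.85, 1.48, -2.7]]
  place 1 60 (0.045, 0.045) [[-0.3, 0.27, 1.97, 1.1, 0.98, -0.42], [-0.3, 0.06, 1.91, 0.96, 1.12, -0.16]]
  place 1 60 (-0.045, -0.045) [[-0.51, 0.14, 2.12, 1.02, 1.11, -0.54], [-0.51, -0.08, 2.05, 0.93, 1.28, -0.28]]
  place 1 90 (0.045, 0.045) [[-0.3, 0.45, 1.73, 0.86, 1.36, -0.62], [-0.3, 0.27, 1.67, 0.84, 1.52, -0.44]]
  place 1 90 (-0.045, -0.045) [[-0.48, 0.33, 1.88, 0.78, 1.44, -0.75], [-0.48, 0.14, 1.83, 0.77, 1.62, -0.58]]
  place 1 120 (0.045, 0.045) [[-0.23, 0.62, 1.48, 0.62, 1.68, -0.85], [-0.23, 0.46, 1.43, 0.65, 1.85, -0.73]]
  place 1 120 (-0.045, -0.045) [[-0.38, 0
[... 544 characters left out ...]
.045) [[0.18, 0.32, 1.9, -0.88, 1.31, 0.64], [0.18, 0.12, 1.85, -0.85, 1.48, 0.44]]
  place -1 60 (0.045, 0.045) [[-0.3, 0.27, 1.97, 1.1, 0.98, 2.72], None]
  place -1 60 (-0.045, -0.045) [[-0.51, 0.14, 2.12, 1.02, 1.11, 2.6], [-0.51, -0.08, 2.05, 0.93, 1.28, 2.86]]
  place -1 90 (0.045, 0.045) [[-0.3, 0.45, 1.73, 0.86, 1.36, 2.52], [-0.3, 0.27, 1.67, 0.84, 1.52, 2.7]]
  place -1 90 (-0.045, -0.045) [[-0.48, 0.33, 1.88, 0.78, 1.44, 2.39], [-0.48, 0.14, 1.83, 0.77, 1.62, 2.57]]
  place -1 120 (0.045, 0.045) [[-0.23, 0.62, 1.48, 0.62, 1.68, 2.29], [-0.23, 0.46, 1.43, 0.65, 1.85, 2.41]]
  place -1 120 (-0.045, -0.045) [[-0.38, 0.49, 1.67, 0.53, 1.7, 2.15], [-0.38, 0.31, 1.62, 0.55, 1.89, 2.27]]
```

```bash
cat >> h.py <<'E'
TL=np.radians(40); D=.008
def pick(p):
    from cell import manip,command_gripper,status
    R,b=grasp_R(p[3],TL,-1); o=np.array([p[0],p[1],.025])+D*b-GP*R[:,2]
    manip.move_to((o+[0,0,.2]).tolist(),q4(R)); command_gripper(1.0)
    manip.move_straight((o+[0,0,.06]).tolist(),feed=.25)
    hit=manip.move_straight(o.tolist(),feed=.1,max_force=15)
    command_gripper(0.0); w=status.read_width()
    manip.move_straight((o+[0,0,.2]).tolist(),feed=.2)
    print("pick hit",hit,"w",round(w,3),round(status.read_width(),3),"F",round(status.read_grasp_force(),1),"t",status.read_time())
    np.save("Rg.npy",np.c_[R,b])
def over(slot,dz=.15):
    from cell import manip,status
    M=np.load("Rg.npy"); R,b=M[:,:3],M[:,3]; Ru=upright(R,b,np.pi/2+YS)
    p=np.r_[deck(*slot),.04+.034+D]-GP*Ru[:,2]; manip.move_to((p+[0,0,dz]).tolist(),q4(Ru))
    print("over w",round(status.read_width(),3),"F",round(status.read_grasp_force(),1)); return p
def put(slot):
    from cell import manip,command_gripper,status
    p=over(slot); manip.move_straight((p+[0,0,.02]).tolist(),feed=.2)
    hit=manip.move_straight((p-[0,0,.008]).tolist(),feed=.03,max_force=4)
    z=status.read_ee_pos()[2]-p[2]; command_gripper(.78)
    manip.move_straight((np.array(status.read_ee_pos())+[0,0,.15]).tolist(),feed=.15)
    print("put hit",hit,"dz",round(z,4),"t",status.read_time())
E
python3 - <<'E'
from h import *
from cell import manip,status
B=[(.412,.2006,-1.846),(.4213,-.0288,-1.777),(.4214,-.1766,-1.70),(.4842,-.339,-1.525)]
x,y,w=B[1]; R,b=grasp_R(w,TL,-1)
q=manip.solve_ik([.4213,-.037,.225],q4(R)); q=list(q); q2=q.copy(); q2[0]=1.168; manip.set_joints(q2); manip.set_joints(q)
T,S=look(); r=bottles(T,S,[(x,y) for x,y,_ in B])
for p,c in r: print(p.round(4),round(c,3))
pick([x,y,.025,w]); over((.045,.045))
s=look()[1]; cv2.imwrite("pics/over1.png",s["image"][:,:,::-1])
E
```

```text
[ 0.4122  0.201   0.0163 -1.854 ] 1.202
[ 0.422  -0.0267  0.021  -1.7724] 1.489
[ 0.3958 -0.2584  0.1117 -1.8175] 1.62
[ 0.4843 -0.3392  0.0213 -1.5195] 1.066
pick hit False w 0.58 0.576 F 62.1 t 7.2417
over w 0.581 F 62.1
```

View pics/over1.png

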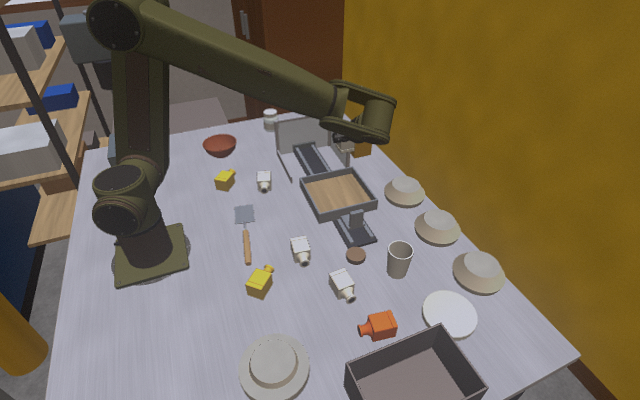

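The bottle from (286,218) is off the table and in the grip (width 0.58, about 50 mm). The other three are unmoved at (264,180), (301,249) and (343,284). Next I place it, then look.

```bash
python3 - <<'E'
from h import *
from cell import manip,status,viewer
put((.045,.045))
T,S=look(); w=viewer.snapshot("wrist")["image"]
c=np.zeros((600,800,3),np.uint8)
c[:240,:384]=cv2.resize(w,(384,240)); a=cv2.resize(S["image"][100:300,240:400],None,fx=2.5,fy=2.5); c[:500,400:800]=a
a=cv2.resize(T["image"][130:260,210:340],None,fx=2.7,fy=2.7); c[245:245+a.shape[0],:a.shape[1]]=a
cv2.imwrite("pics/p1.png",c[:,:,::-1])
E
```

```text
over w 0.58 F 43.9
put hit True dz -0.0001 t 13.225
```

View pics/p1.png

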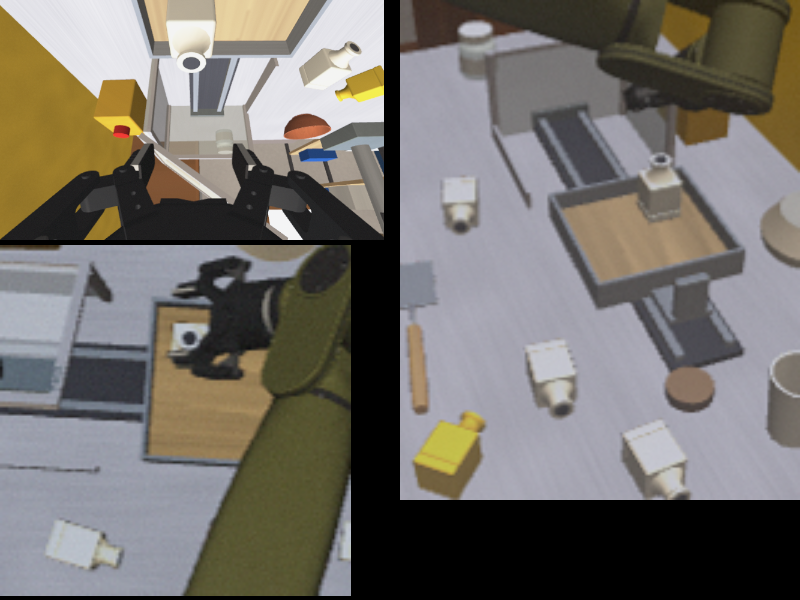

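The first bottle stands in the far, box-side corner of the deck, at panel (660,190). I'll do the next two the same way, re-checking each pose from the side view first.

```bash
cat >> h.py <<'E'
def sidefit(p0):
    from cell import viewer
    S=viewer.snapshot("side"); M=fgmask(S); c=proj(S,p0[:3])[0].astype(int); ro=(c[0]-35,c[1]-35,70,70); mm=M[ro[1]:ro[1]+70,ro[0]:ro[0]+70]
    best=None
    for dw in(0,.5,-.5):
        def cost(q): return np.abs(render(S,np.array([p0[0]+q[0]*.02,p0[1]+q[1]*.02,.0225,p0[3]+dw+q[2]*.3]),ro)-mm).sum()/mm.sum()
        r=minimize(cost,np.zeros(3),method="Nelder-Mead",options=dict(initial_simplex=np.r_[[np.zeros(3)],np.eye(3)]))
        if best is None or r.fun<best[0]: best=(r.fun,np.array([p0[0]+r.x[0]*.02,p0[1]+r.x[1]*.02,.0225,p0[3]+dw+r.x[2]*.3]))
    d=best[1]-p0; print("sidefit",best[1].round(4),round(best[0],3),"d",d.round(4)); return best[1],np.hypot(d[0],d[1])<.008 and abs(d[3])<.12
BB=np.array([(.412,.2006,.0225,-1.846),(.4213,-.0288,.0225,-1.777),(.4214,-.1766,.0225,-1.70),(.4842,-.339,.0225,-1.525)])
def cycle(i,slot):
    p,same=sidefit(BB[i])
    if not same: print("MOVED",i); return False
    pick(BB[i])
    from cell import status
    if status.read_width()<.5: print("no grasp"); return False
    put(slot); return True
E
python3 - <<'E'
from h import *
from cell import viewer
if cycle(2,(-.045,.045)): cycle(3,(.045,-.045))
T,S=look(); 
c=np.zeros((600,800,3),np.uint8)
a=cv2.resize(S["image"][100:320,200:400],None,fx=2,fy=2); c[:440,:400]=a
a=cv2.resize(T["image"][130:290,210:410],None,fx=2,fy=2); c[:320,400:]=a
cv2.imwrite("pics/p2.png",c[:450,:,::-1])
E
```

```text
sidefit [ 0.4215 -0.1766  0.0225 -1.7064] 0.445 d [ 0.0001 -0.      0.     -0.0064]
pick hit False w 0.575 0.576 F 62.2 t 19.6833
over w 0.577 F 62.2
put hit True dz 0.0 t 25.4833
sidefit [ 0.4846 -0.3404  0.0225 -1.5517] 0.38 d [ 0.0004 -0.0014  0.     -0.0267]
pick hit False w 0.577 0.583 F 62.6 t 31.9083
over w 0.58 F 62.3
put hit True dz -0.0012 t 37.85
```

View pics/p2.png

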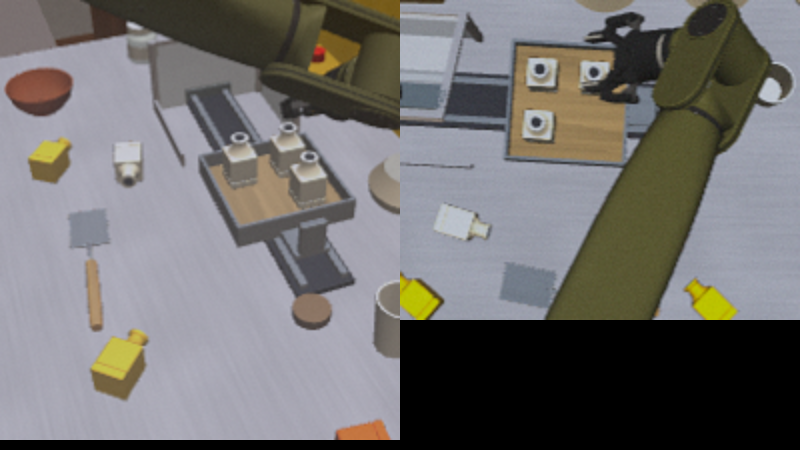

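Three bottles stand on the deck, at panel (239,160), (288,148) and (308,180). The fourth still lies at (127,160), so I do it next and then back off and check.

```bash
python3 - <<'E'
from h import *
from cell import manip,viewer,status
ok=cycle(0,(-.045,-.045))
if ok:
    # clear of the views: bring the arm back over the -y side
    R,b=grasp_R(-1.57,0,-1)
    manip.move_to([.30,-.42,.28],q4(R))
T,S=look(); pickle.dump((T,S),open("pics/l3.pkl","wb"))
c=np.zeros((600,800,3),np.uint8)
a=cv2.resize(S["image"][70:320,215:415],None,fx=2,fy=2); c[:500,:400]=a
a=cv2.resize(T["image"][120:280,160:360],None,fx=2,fy=2); c[:320,400:]=a
cv2.imwrite("pics/p3.png",c[:500,:,::-1]); print(status.read_time())
E
```

```text
sidefit [ 0.4126  0.199   0.0225 -1.8527] 0.668 d [ 0.0006 -0.0016  0.     -0.0067]
pick hit False w 0.581 0.58 F 62.3 t 43.6083
over w 0.577 F 62.3
put hit True dz -0.0029 t 48.7917
51.9167
```

View pics/p3.png

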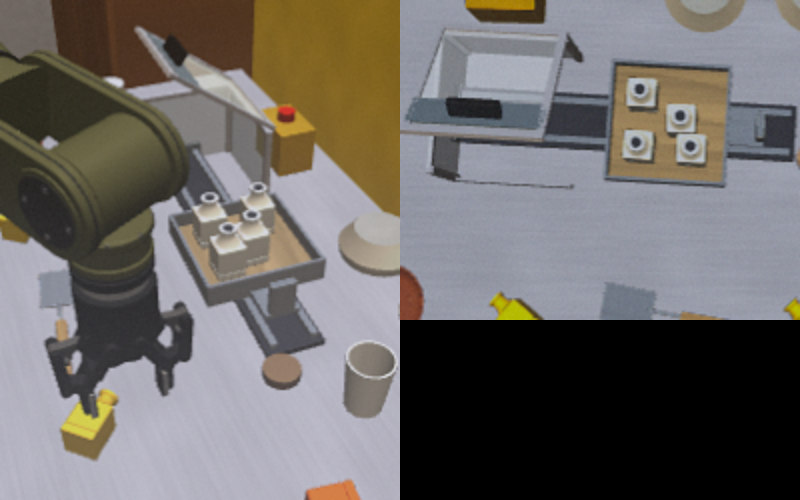

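All four bottles stand on the deck. One was nudged about 3 cm (the simulated knock) but is still upright. Now I push the carrier by its post.

```bash
python3 - <<'E'
from h import *
from cell import manip,viewer,status,command_gripper
R,b=grasp_R(-np.pi/2+YS,0,-1); q=q4(R); command_gripper(0)
P=lambda y,z: np.r_[deck(0,y),z].tolist()
manip.move_to(P(-.215,.25),q); manip.move_straight(P(-.215,.082),feed=.15,max_force=10)
c=manip.move_straight(P(-.165,.082),feed=.03,max_force=2); y0=status.read_ee_pos()[1]; print("contact",c,status.read_ee_pos())
h=manip.move_straight(P(.13,.082),feed=.05,max_force=18); e=np.array(status.read_ee_pos()); print("end",h,e,e[1]-y0,status.read_ft_force(),status.read_time())
d=deck(0,-.05)-deck(0,0)
manip.move_straight((e+np.r_[d,0]).tolist(),feed=.1); manip.move_straight((e+np.r_[d,.2]).tolist(),feed=.2)
R,b=grasp_R(-1.57,0,-1); manip.move_to([.30,-.42,.28],q4(R))
T,S=look(); pickle.dump((T,S),open("pics/l4.pkl","wb"))
c=np.zeros((600,800,3),np.uint8)
a=cv2.resize(S["image"][70:320,215:415],None,fx=2,fy=2); c[:500,:400]=a
a=cv2.resize(T["image"][120:280,160:360],None,fx=2,fy=2); c[:320,400:]=a
cv2.imwrite("pics/p4.png",c[:500,:,::-1])
E
```

```text
contact True [ 0.61579686 -0.16948308  0.08136018]
end True [0.62610888 0.0804589  0.08124924] 0.2499419772634318 [ 0.13727795 -0.84557276  3.77904489] 60.7333
```

View pics/p4.png

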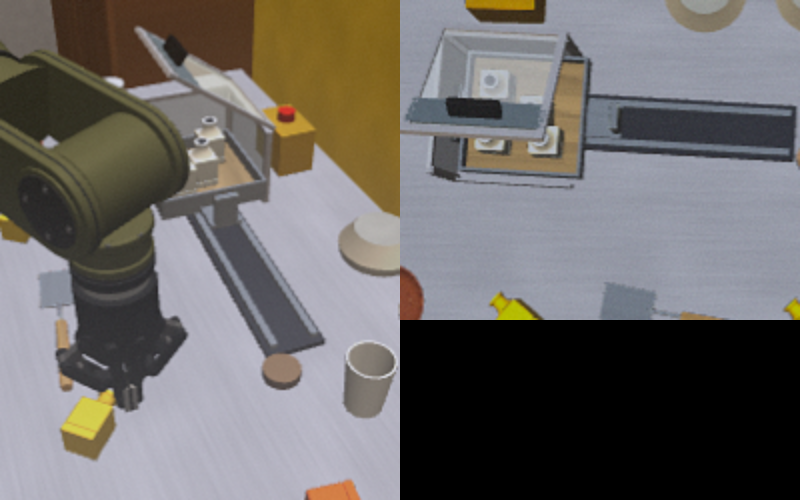

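The carrier has only gone about 0.25 m, by both the arm's travel and the 70 px shift in the top view. It is not home yet, so I resume pushing in small steps and watch the force.

```bash
python3 - <<'E'
from h import *
from cell import manip,viewer,status,command_gripper
R,b=grasp_R(-np.pi/2+YS,0,-1); q=q4(R)
P=lambda y,z: np.r_[deck(0,y),z].tolist()
manip.move_to(P(.02,.28),q); manip.move_straight(P(.02,.082),feed=.15,max_force=10)
for y in (.06,.07,.075,.08,.085,.09,.095,.1,.105,.11,.115,.12):
    h=manip.move_straight(P(y,.082),feed=.03,max_force=18)
    e=status.read_ee_pos(); print(y,h,np.round(e,4),np.round(status.read_ft_force(),1))
    if h: break
print(status.read_time())
T,S=look(); c=np.zeros((600,800,3),np.uint8)
a=cv2.resize(S["image"][70:270,215:415],None,fx=2,fy=2); c[:400,:400]=a
a=cv2.resize(T["image"][120:280,160:360],None,fx=2,fy=2); c[:320,400:]=a
cv2.imwrite("pics/p5.png",c[:400,:,::-1])
E
```

```text
0.06 False [0.626  0.0668 0.082 ] [0.1 0.6 0.5]
0.07 False [0.6264 0.0772 0.082 ] [ 1.  -0.5  0.4]
0.075 False [0.6266 0.0806 0.082 ] [-0.5 -6.1  0.2]
0.08 True [0.6263 0.0804 0.0817] [ 0.3 -1.8  1. ]
70.575
```

View pics/p5.png

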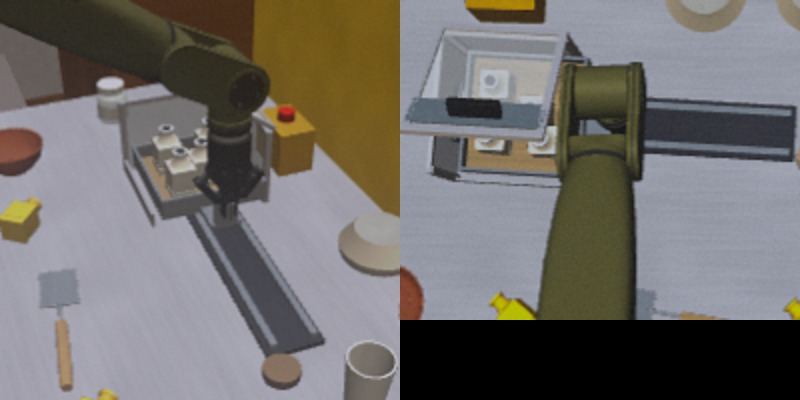

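The stop is repeatable and firm. The carrier evidently began about 0.03 m along its rail: the sill end (slide y = 0.055) triangulates to world y = 0.18, so the 0.25 m of travel puts the rim 0.02 m short of it, as it should be when home. The carrier is home and all bottles stand. Next I fit the lid angle from the rib and check IK along the arc.

```bash
cat >> h.py <<'E'
def lidpt(a,hx,hy,l):          # l: lid frame rel. to hinge (x towards hinge, y, z); slide-aligned
    l=np.atleast_2d(l); ca,sa=np.cos(a),np.sin(a)
    X=np.c_[l[:,0]*ca+l[:,2]*sa, l[:,1], -l[:,0]*sa+l[:,2]*ca]
    return X@Ro.from_euler('z',YS).as_matrix().T+[*deck(hx,hy),.16]
def lidR(a,flip=1):
    z=-np.array([np.sin(a),0,np.cos(a)]); y=flip*np.array([np.cos(a),0,-np.sin(a)])
    return Ro.from_euler('z',YS).as_matrix()@np.c_[np.cross(y,z),y,z]
E
python3 - <<'E'
from h import *
from cell import manip
T,S=pickle.load(open("pics/l4.pkl","rb"))
rib=np.array([[-.205+x,y,z] for x in(-.007,.007) for y in(-.04,.04) for z in(.01,.04)])
Ms=[]
for s in(T,S):
    c=proj(s,lidpt(.61,.122,.2725,[-.205,0,.03]))[0].astype(int); ro=(c[0]-30,c[1]-30,60,60)
    g=s["image"].astype(int).max(2)[ro[1]:ro[1]+60,ro[0]:ro[0]+60]; m=(g<40).astype(float)
    n,lab=cv2.connectedComponents(m.astype(np.uint8)); k=lab[22:38,22:38]; k=np.bincount(k[k>0]).argmax(); m=(lab==k)*1.; print(m.sum()); Ms.append((s,ro,m))
def cost(q):
    e=0
    for s,ro,m in Ms:
        r=np.zeros((240,240),np.uint8); uv=(proj(s,lidpt(.61+.1*q[0],.122+.01*q[1],.2725+.01*q[2],rib))-ro[:2]+.5)*4
        cv2.fillConvexPoly(r,cv2.convexHull((uv*16).astype(np.int32)),255,shift=4); e+=np.abs(cv2.resize(r,(60,60),interpolation=cv2.INTER_AREA)/255-m).sum()/m.sum()
    return e
r=minimize(cost,np.zeros(3),method="Nelder-Mead",options=dict(initial_simplex=np.r_[[np.zeros(3)],np.eye(3)]))
a,hx,hy=.61+.1*r.x[0],.122+.01*r.x[1],.2725+.01*r.x[2]; print("a,hx,hy",a,hx,hy,r.fun,lidpt(a,hx,hy,[-.205,0,.04]))
np.save("lid.npy",[a,hx,hy])
for fl in(1,-1):
    for k in (a,a/2,0):
        for up in(0,.08):
            q=manip.solve_ik(lidpt(k,hx,hy,[-.205,0,.04+up])[0].tolist(),q4(lidR(k,fl))); print(fl,round(k,2),up,None if q is None else np.round(q,2))
E
```

```text
215.0
71.0
a,hx,hy 0.5759637355580309 0.12789871924769167 0.2786493378445377 1.251841261889623 [[0.61269767 0.28632685 0.30519859]]
1 0.58 0 [0.29 0.44 1.25 0.2  1.99 0.36]
1 0.58 0.08 [0.27 0.52 1.04 0.2  2.13 0.37]
1 0.29 0 [0.34 0.26 1.52 0.11 1.64 0.37]
1 0.29 0.08 [0.33 0.27 1.38 0.1  1.77 0.37]
1 0 0 [ 0.39  0.12  1.75 -0.    1.27  0.43]
1 0 0.08 [ 0.39  0.06  1.68 -0.    1.4   0.43]
-1 0.58 0 [ 0.29  0.44  1.25  0.2   1.99 -2.78]
-1 0.58 0.08 [ 0.27  0.52  1.04  0.2   2.13 -2.77]
-1 0.29 0 [ 0.34  0.26  1.52  0.11  1.64 -2.77]
-1 0.29 0.08 [ 0.33  0.27  1.38  0.1   1.77 -2.77]
-1 0 0 [ 0.39  0.12  1.75 -0.    1.27 -2.71]
-1 0 0.08 [ 0.39  0.06  1.68 -0.    1.4  -2.71]
```

```bash
python3 - <<'E'
from h import *
T,S=pickle.load(open("pics/l4.pkl","rb")); a,hx,hy=np.load("lid.npy")
rib=np.array([[-.205+x,y,z] for x in(-.007,.007) for y in(-.04,.04) for z in(.01,.04)])
lid=np.array([[x,y,z] for x in(-.244,0) for y in(-.104,.104) for z in(0,.01)])
out=[]
for s,cen in((T,(203,174)),(S,(312,107))):
    x,y=cen[0]-40,cen[1]-42; k=5; A=cv2.resize(s["image"][y:y+90,x:x+80,::-1],None,fx=k,fy=k,interpolation=cv2.INTER_CUBIC)
    for m,c,aa in((rib,(0,0,255),a),(lid[[0,2,6,4]],(0,255,0),a),(rib,(255,128,0),.62),(lid[[0,2,6,4]],(255,255,0),.62)):
        uv=((proj(s,lidpt(aa,hx if c[2] else .124,hy,m))-[x,y]+.5)*k).astype(np.int32); cv2.polylines(A,[cv2.convexHull(uv)],True,c,1)
    out.append(A)
cv2.imwrite("pics/lid.png",np.hstack(out))
E
```

```text
(no output)
```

View pics/lid.png

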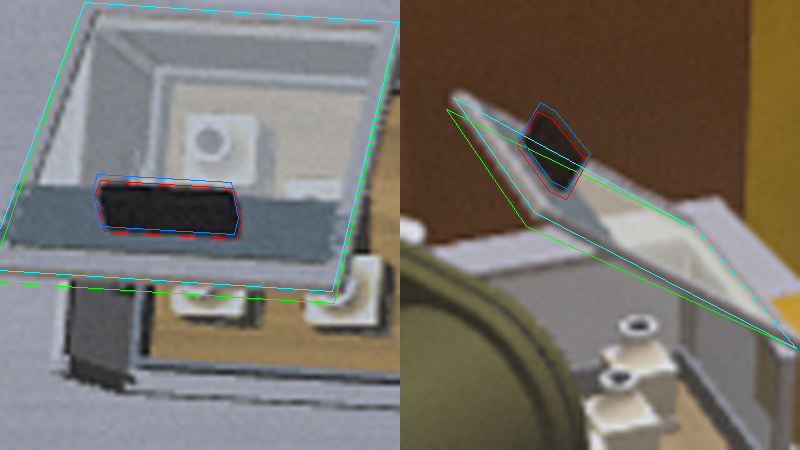

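The model at about 0.62 rad (cyan) matches the lid. The rib is at about (170,210) in the top panel and (555,152) in the side panel. I'll press the closed fingertips on the rib's top along the arc and stop on force.

```bash
python3 - <<'E'
from h import *
from cell import manip,viewer,status,command_gripper
hx,hy,a0=.124,.277,.62
RR=lambda a: lidR(a,1)@Ro.from_euler('z',np.pi/2).as_matrix() 
def best(a,up):
    for s in(1,-1):
        R=lidR(a,1)@Ro.from_euler('z',s*np.pi/2).as_matrix(); p=lidpt(a,hx,hy,[-.205,0,.04+.025+up])[0].tolist()
        q=manip.solve_ik(p,q4(R))
        if q is not None and abs(q[5])<2.5: return s
s=best(a0,.06); print("s",s)
R=lambda a: q4(lidR(a,1)@Ro.from_euler('z',s*np.pi/2).as_matrix()); P=lambda a,up: lidpt(a,hx,hy,[-.205,0,.065+up])[0].tolist()
e=np.array(status.read_ee_pos()); d=deck(0,-.05)-deck(0,0)
manip.move_straight((e+np.r_[d,0]).tolist(),feed=.1); manip.move_straight((e+np.r_[d,.32]).tolist(),feed=.25)
manip.move_to(P(a0,.12),R(a0)); 
h=manip.move_straight(P(a0,-.012),feed=.03,max_force=2)
g=np.linalg.norm(np.array(status.read_ee_pos())-P(a0,0)); print("touch",h,round(g,4),status.read_time())
# follow the arc
for a in np.arange(a0-.04,-.061,-.04):
    h=manip.move_straight(P(a,0),feed=.06,attitude=R(max(a,0)),max_force=12)
    print(round(a,2),h,np.round(status.read_ft_force(),1),end=" | ")
    if h: break
print(status.read_ee_pos(),status.read_time())
T,S=look(); c=np.zeros((600,800,3),np.uint8)
A=cv2.resize(S["image"][70:270,215:415],None,fx=2,fy=2); c[:400,:400]=A
A=cv2.resize(T["image"][120:280,160:360],None,fx=2,fy=2); c[:320,400:]=A
cv2.imwrite("pics/p6.png",c[:400,:,::-1])
E
```

```text
s 1
touch False 0.012 79.025
0.58 False [ 0.1 -0.3 -0.1] | 0.54 False [-0.1 -0.1  0.3] | 0.5 False [-1.2  0.5 -0.3] | 0.46 False [ 0.2 -0.1  0.1] | 0.42 False [1.  0.5 0.2] | 0.38 False [-0.3 -0.5  0.2] | 0.34 False [ 0.1  0.9 -0.5] | 0.3 False [ 0.1 -0.7  0.2] | 0.26 False [-0.1  0.  -0.1] | 0.22 False [-1.1 -0.5  0.5] | 0.18 False [-0.5 -0.9  0.1] | 0.14 False [-0.4  0.3  0.9] | 0.1 False [ 0.7 -0.   0.2] | 0.06 False [-0.1 -0.  -0.3] | 0.02 False [0.6 0.6 0.6] | -0.02 True [-0.  -0.9  7.8] | [0.55493055 0.28748899 0.22501007] 83.5667
```

View pics/p6.png

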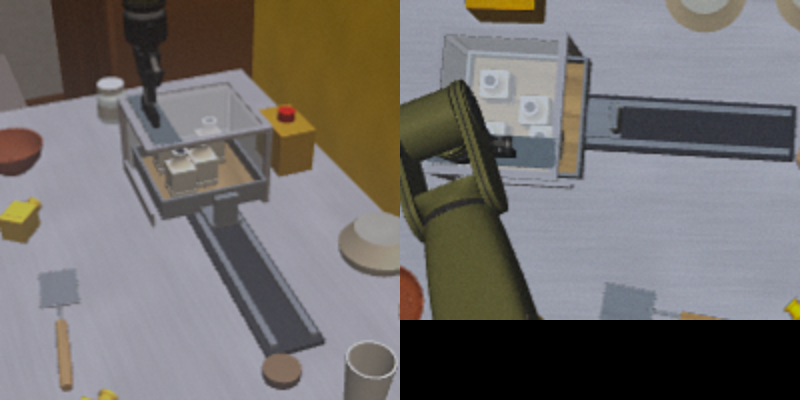

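The lid is down: the TCP at z = 0.225 puts the rib top at 0.200, its closed height, with 8 N against the stop. A last light press, then I back off and check.

```bash
python3 - <<'E'
from h import *
from cell import manip,viewer,status
e=np.array(status.read_ee_pos())
h=manip.move_straight((e-[0,0,.006]).tolist(),feed=.02,max_force=12); print(h,status.read_ee_pos(),status.read_ft_force())
manip.move_straight((e+[0,0,.12]).tolist(),feed=.1)
R,b=grasp_R(-1.57,0,-1); manip.move_to([.30,-.42,.3],q4(R)); print(status.read_time())
T,S=look(); c=np.zeros((600,800,3),np.uint8)
A=cv2.resize(S["image"][90:290,245:405],None,fx=2.5,fy=2.5); c[:500,:400]=A
A=cv2.resize(T["image"][120:240,170:290],None,fx=3.33,fy=3.33); c[:A.shape[0],400:400+A.shape[1]]=A[:,:400]
cv2.imwrite("pics/p7.png",c[:500,:,::-1])
lid=np.array([[x,y,z] for x in(-.244,0) for y in(-.104,.104) for z in(0,.01)])
E
```

```text
True [0.55508695 0.28757448 0.22503106] [-1.77835154 -0.67626944  3.06740873]
87.9
```

View pics/p7.png

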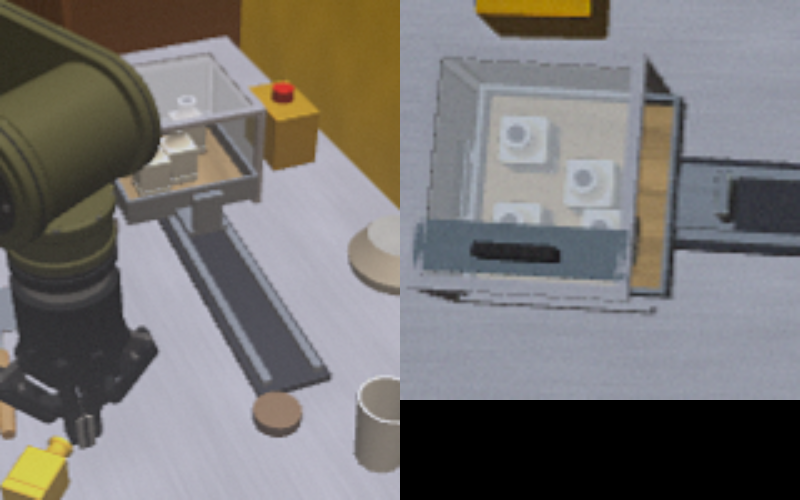

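The lid lies level on the box. All four bottles stand inside at (522,138), (588,182), (518,215) and (600,220), and the cup and clay puck are untouched. The rim stands about 25 mm outside the lid edge, as expected when home.

```bash
python3 -c "
from cell import manip
print(manip.job_done())"
```

```text
the job is handed in; nothing more can be done
None
```

The job is handed in: all four white bottles stand on the carrier, it was pushed by its post to a firm stop at the home position, and the lid was then lowered until closed, with the cup and clay puck left where they were.

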